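Fish the marker out of the deep rack with the spring tongs

TASK

The blue-and-white marker has slipped to the bottom of one of the rack's deep, narrow pockets. Take the spring tongs from their stand, squeeze them on the marker down in the pocket without touching it with the fingers, lift it out and lay it flat inside the cream tray without letting it fall, then stand the tongs back upright in their stand. Leave the steel tweezers and the syringe in the other pockets and the spray bottle where they are.

Things in the scene. Friction and masses are not known exactly. Their poses are not given: they have to be found in the camera images.
- tongs: Spring tongs, 138 mm tall, 100 g, standing upright in the stand. Origin: midway between the two leg tips, at their lowest level; z up; y the line along which they close (a half turn about z looks the same). Steel legs 14 mm wide (x) hang from a blue head (22 mm in y, z = 116 to 138 mm, nothing above). Below z = 80 mm the open legs measure 38 mm outside; rubber tips 16 mm wide, 30 mm apart, z = 0 to 22 mm.
- tongs_grip (a point): Place to hold the tongs: 112 mm above their origin, midway between the black rubber grip pads on the outer sides of the legs (z = 95 to 131 mm, 19 mm wide). 54 mm over the pads when open, 34 mm fully shut; pinch across the tongs' y, fingers no lower than z = 90 mm. A squeeze of 3 to 6 mm in all carries the tongs with the tips still open.
- tongs_jaw (a joint): Travel of one tongs leg towards the middle, m: 0 open, 0.010 fully shut (the other leg, on a spring of its own, moves alike when both are squeezed; both stay parallel). Gap between the tips = 30 mm - 2 x this value, so 10 mm when shut. The legs spring open by themselves: each pushes back with 3 N at 0 and 6 N at 0.010; any squeeze beyond that grips what is between the tips.
- stand: Fixed stand for the tongs: dark foot plate 85 x 95 mm, 6 mm thick, with a blue well on it. Origin: centre of the underside. The well is 22 mm (x) by 46 mm (y) inside, its floor 6 mm above the table, its walls 52 mm high with a flared mouth up to 61 mm. The tongs belong in it upright, their y along the stand's y (either way round), centred, resting on its floor.
- rack: Fixed rack of clear plastic with a white floor, 164 (x) x 176 (y) x 90 (z) mm. Origin: centre of the underside. Three pockets side by side at x = -53, 0 and +53 mm, each 48 mm wide (x), 166 mm long (y), the floor 6 mm above the table and the rim at 90 mm: too deep and narrow for a gripper. Walls 5 mm.
- marker: Blue-and-white felt marker, 131 mm long, 15 mm thick, about 20 g, lying at the bottom of one of the three pockets (any of them), along it, near the middle. Origin: at mid-length, at its underside as it lies at the start (later it may have rolled, so the axis may then be up to 15 mm lower or beside); y along the marker. Barrel 14 mm thick, cap 15 mm thick (y = -66 to -22 mm).
- tray: Fixed shallow cream tray, 150 (x) x 395 (y) x 27 (z) mm. Origin: centre of the underside. Flat floor 2 mm thick, usable 116 x 360 mm, so the marker fits only roughly along the tray's y; the rim is 27 mm high. Its nearer half is the easier to reach; the ends are 197 mm from its centre.
- steel_tweezers: Steel tweezers, 126 x 17 x 10 mm, lying in another pocket; to be left there. Origin: centre of underside, y along it.
- syringe: Clear syringe, 121 x 20 x 14 mm, lying in the third pocket; to be left there. Origin: centre of underside, y along it.
- sprayer: Spray bottle with a white head, 91 x 98 mm and 289 mm tall, standing loose on the table between the rack and the tray, on the far side; go round it. Origin: centre of its foot.
There are look-alikes about, which are no part of the job. Of the things that look like the stand, take the one that is farthest from the robot's base at the start.

How it is judged:
On the way, in this order (a step that is already met when the one before it is completed fails the run):
1. the marker, gripped by the tongs, has been lifted clear above the rack (contact force between tongs and marker above 0.5 N and height (world z) of marker above 0.095 m), for 0.2 s.
2. the marker lies flat inside the tray, let go by the tongs (x of marker in the frame of tray between -0.05 and 0.05 m and y of marker in the frame of tray between -0.125 and 0.125 m and z of marker in the frame of tray below 0.02 m and angle between marker's own y axis and vertical between 1.45 and 1.69 rad and contact force between tongs and marker below 0.05 N), for 0.2 s.
At the end, for the whole second after the job is handed in: The marker lies flat (within 7 degrees) on the tray's floor, its middle within 50 mm across and 125 mm along of the tray's centre; the tongs stand upright (within 8.5 degrees) on the floor of their stand's well, within 12 mm of its centre, released; both are at rest (all of step 2 and horizontal distance between tongs and stand below 0.012 m and z of tongs in the frame of stand below 0.012 m and angle between tongs's own z axis and vertical below 0.15 rad and contact force between the fingers and tongs below 0.05 N and linear speed of each of marker, tongs below 0.02 m/s); the robot touches nothing.
It fails at once if the fingers touch the marker (contact force between the fingers and marker above 0.3 N).
It fails at once if the marker is let go while more than 55 mm above the table (height (world z) of marker above 0.055 m and contact force between tongs and marker below 0.02 N).
It fails at once if the tweezers are moved by more than 40 mm (distance of steel_tweezers from where it was at the start of the episode above 0.04 m).
It fails at once if the syringe is moved by more than 40 mm (distance of syringe from where it was at the start of the episode above 0.04 m).
It fails at once if the spray bottle is moved by more than 20 mm or tipped (distance of sprayer from where it was at the start of the episode above 0.02 m or angle between sprayer's own z axis and vertical above 0.2 rad).
It also fails if it takes over 62 s, if anything falls off the work surface, if the arm or the gripper's body presses on something with over 40 N, if the wrist force passes 120 N, or if a joint passes its speed limit or range.

ROBOT

A 6-joint arm with a two-finger parallel gripper is mounted at the origin on the work surface; the furniture and walls round the work are solid. World frame = base frame: x ahead of the robot, y to its left, z up, the work surface at z = 0. Lengths are in m, angles in rad, forces in N, time in s.
With the tool pointing down it reaches from about 0.325 to 0.9 m from the base axis. Payload 6.1 kg.
Tool frame: the origin (TCP) lies on the centre line of the jaws, within the pads' length; the fingertips stand 17 mm ahead of it and the grasp point (between the pads) lies 2 mm behind it (r.tcp_to_tips is the distance from the TCP to the fingertips, in m); x points along the fingers, y is the direction in which the jaws open and shut, and the axes are right-handed (so a half turn about x gives the same grasp; the last joint's range is limited). The gripper opens to 87 mm and grips with 3 to 60 N. Pads are 19 mm wide; open, the fingers measure 117 mm over their backs; the gripper's body (75 mm by 190 mm) begins 51 mm behind the grasp point.
Start: joints at [1.07, 0.22, 1.526, -0, 1.395, -0.126], TCP at [0.229, 0.582, 0.24] pointing down, gripper open.
Joint ranges: [-2.98, 2.98], [-0.91, 2.08], [0.09, 2.57], [-1.24, 4.39], [0.2, 2.65], [-2.68, 2.68]. Speed limits (rad/s): [2.57, 2.57, 3.01, 3.14, 3.14, 3.14].

INTERFACE

Orientations are given as a unit quaternion [x, y, z, w].
In Python, from station import r gives the robot as it stands.
- The arm moves only by the tool servo_tool, never from a script. Its argument "deltas" is a list that holds one entry, the list of rows, each a list of 7 numbers: the shift along the tool's x, y, z in m, then the turn, a rotation vector about the tool's x, y, z in degrees, then the finger opening in m, from 0 to 0.087. A call has 1 to 10 rows; each row shifts and turns the commanded pose from where the row before left it, along the tool's axes as they then stand; what a row does not reach is not made up. A row lasts 1/8 s, in which the tool goes at most 62.5 mm and 10.7 degrees, less where a joint would pass 70% of its speed; a pose out of reach is approached as far as the arm can. A call is refused whole if a number of a shift passes 0.0625 or a number of a turn 10.7, either way. A call with a gripper value outside its range is refused whole. The fingers move at their own pace and stop on an object; the grip force is fixed at half the most. Time passes only in rows, so rows that do not move let the fingers close. It gives the time, the measured TCP pose, the force and the opening at its end, in the units of the state.
- r.state(): the state, without advancing time (a new reading comes with each control period).
- r.camera(name): name is "scene" or "top" or "wrist"; returns the picture (420x560x3 uint8, red, green, blue); there is no depth.
- r.camera_model(name): a dict with "mtx" (3x3 intrinsics, pixels), "world_to_cam" (4x4, takes a point from world to camera coordinates). Camera axes: x right, y up, looking along -z (the intrinsics and any distortion apply to the point x, -y, -z); pixel columns grow to the right and rows downward; lengths in m; the calibration is good to about 2 mm. The wrist camera is an equidistant fisheye: a pixel r from the principal point sees the ray r / f radians off the axis. A picture is of the moment at which its call begins: read the wrist's pose just before it. camera_model takes no time and is no camera call; for the wrist camera it gives the pose at the moment of the call.
- r.hand_in(): hands the job in, once; it reports no verdict.
The state is a dict: "time_s": time; "joint_positions": joint angles; "qd": joint speeds; "joint_efforts": joint torques, N m; "ee_pos": TCP position; "ee_rot": TCP orientation; "ft_force": force on the tool from outside, world axes, zero at the start; "ft_torque": the same for the moment, N m; "grip_width": opening from 0.0 (shut) to 1.0 (fully open).
Only numpy, scipy, OpenCV 4.12 (cv2) and the standard library are available. Lean on these libraries where they do the work, as an engineer would, in place of code of your own. Each camera call takes 0.05 s, during which the arm holds its last target.

## Working session

There is one attempt and no reset: what is moved stays moved. The work goes in short steps, Python scripts to look and compute and a tool call to move; the robot and the scene stay as the last step left them, time stands still between calls to the robot, and variables do not carry over. Pictures are saved under pics/ and viewed, and the job is handed in when it is done.

Besides the shell and the picture viewer there is one more tool, called after "Emit:" as name(argument=value, ...) on one line, values as JSON. servo_tool: Moves the arm, as the interface text tells. Its arguments: {"type":"object","properties":{"deltas":{"type":"array","items":{"type":"array","items":{"type":"array","items":{"type":"number"}}}}},"required":["deltas"]}

```bash
ls; mkdir -p pics; python3 - <<'E'
from station import r
import cv2,numpy as np
np.set_printoptions(precision=4,suppress=True)
print(r.state())
for n in ("scene","top","wrist"):
    m=r.camera_model(n); print(n,m["mtx"],m["world_to_cam"],[k for k in m])
    cv2.imwrite(f"pics/{n}0.png",r.camera(n)[:,:,::-1])
E
```

```text
pics
{'time_s': 0.0, 'joint_positions': array([ 1.0699,  0.2212,  1.5276, -0.    ,  1.3947, -0.1261]), 'qd': array([ 0.0021,  0.0003,  0.0006, -0.0005,  0.0002, -0.001 ]), 'joint_efforts': array([ -0.0021, -49.46  , -38.7377,   0.0696,   0.057 ,  -0.0002]), 'ee_pos': array([0.2285, 0.5811, 0.2384]), 'ee_rot': array([ 0.1311,  0.6949, -0.1324,  0.6945]), 'ft_force': array([-0.4252,  0.6974,  0.3997]), 'ft_torque': array([-0.0005,  0.0365,  0.0543]), 'grip_width': 0.9981183006878283}
scene [[430.2971   0.     281.4521]
 [  0.     430.2971 211.3086]
 [  0.       0.       1.    ]] [[ 0.4982 -0.867   0.0113 -0.2264]
 [ 0.6367  0.3746  0.674  -0.3658]
 [-0.5886 -0.3286  0.7386 -1.0743]
 [ 0.      0.      0.      1.    ]] ['mtx', 'world_to_cam']
top [[401.855    0.     274.7079]
 [  0.     401.855  207.6055]
 [  0.       0.       1.    ]] [[-0.0153 -0.9999  0.001  -0.0128]
 [ 0.9961 -0.0151  0.0865 -0.5115]
 [-0.0865  0.0023  0.9963 -1.0266]
 [ 0.      0.      0.      1.    ]] ['mtx', 'world_to_cam']
wrist [[325.1923   0.     279.4543]
 [  0.     325.1923 213.5161]
 [  0.       0.       1.    ]] [[ 0.3665  0.9304 -0.0024 -0.6243]
 [-0.8916  0.3505 -0.2868  0.0347]
 [-0.266   0.1072  0.958  -0.3916]
 [ 0.      0.      0.      1.    ]] ['mtx', 'world_to_cam']
```

View pics/scene0.png

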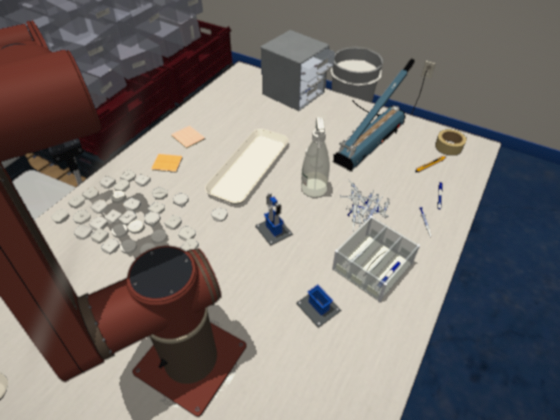

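View pics/top0.png

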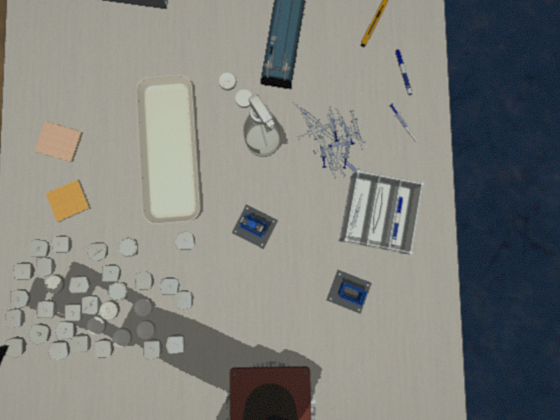

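View pics/wrist0.png

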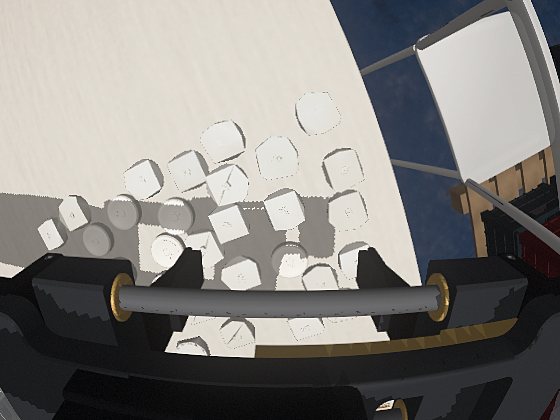

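```bash
python3 - <<'E'
import cv2,numpy as np
t=cv2.imread("pics/top0.png")
a=cv2.resize(t[165:320,225:430],None,fx=3.8,fy=3.8,interpolation=cv2.INTER_CUBIC)
cv2.imwrite("pics/c1.png",a)
b=cv2.resize(t[65:230,130:290],None,fx=3.6,fy=3.6,interpolation=cv2.INTER_CUBIC)
cv2.imwrite("pics/c2.png",b)
s=cv2.imread("pics/scene0.png")
c=cv2.resize(s[180:330,240:430],None,fx=4,fy=4,interpolation=cv2.INTER_CUBIC)
cv2.imwrite("pics/c3.png",c)
E
```

```text
(no output)
```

View pics/c1.png

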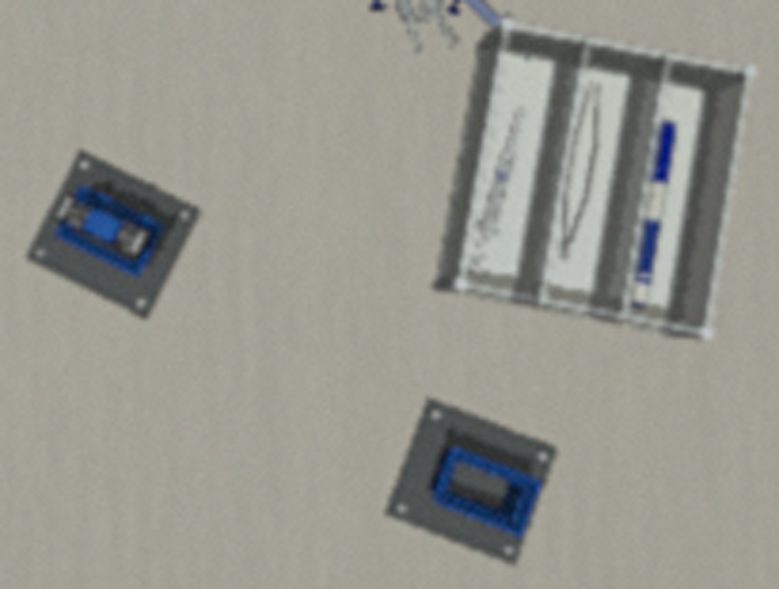

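View pics/c2.png

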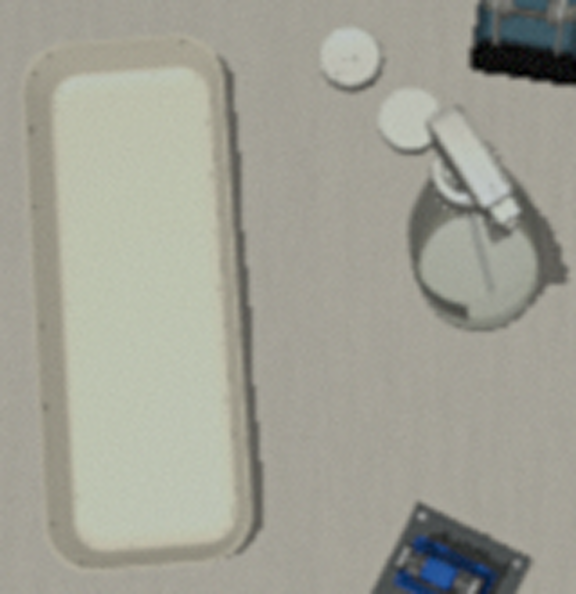

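View pics/c3.png

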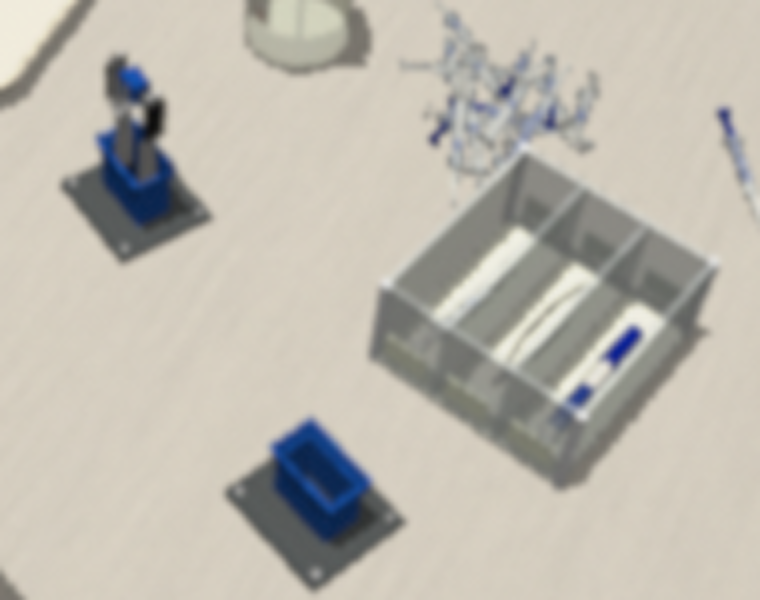

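```bash
cat > h.py <<'E'
import numpy as np,cv2
from station import r
np.set_printoptions(precision=4,suppress=True)
def ray(n,px,m=None):
    m=m or r.camera_model(n); T=m["world_to_cam"];K=m["mtx"]
    x=(px[0]-K[0,2])/K[0,0]; y=(px[1]-K[1,2])/K[1,1]
    if n=="wrist":
        rr=np.hypot(x,y); d=np.array([x/rr*np.sin(rr),-y/rr*np.sin(rr),-np.cos(rr)])
    else: d=np.array([x,-y,-1.])
    R=T[:3,:3]; c=-R.T@T[:3,3]; return c,R.T@d
def onz(n,px,z,m=None):
    c,d=ray(n,px,m); return c+d*(z-c[2])/d[2]
def proj(n,P,m=None):
    m=m or r.camera_model(n); T=m["world_to_cam"];K=m["mtx"]
    p=T[:3,:3]@np.asarray(P)+T[:3,3]; v=np.array([p[0],-p[1],-p[2]])
    if n=="wrist":
        t=np.arctan2(np.hypot(v[0],v[1]),v[2]);h=np.hypot(v[0],v[1]);q=v[:2]/h*t
    else: q=v[:2]/v[2]
    return np.array([K[0,0]*q[0]+K[0,2],K[1,1]*q[1]+K[1,2]])
E
python3 - <<'E'
from h import *
def c(pts,x0,y0,s): return [((u+.5)/s-.5+x0,(v+.5)/s-.5+y0) for u,v in pts]
def rep(name,n,pts,z):
    P=np.array([onz(n,p,z) for p in pts]); print(name,n,"centre",P.mean(0)); 
    if len(P)>1:
        d=np.roll(P,-1,0)-P; print("  edges",np.linalg.norm(d,axis=1)," ang",np.degrees(np.arctan2(d[:,1],d[:,0])))
C1=(225,165,3.8);C2=(130,65,3.6);C3=(240,180,4)
rep("stand","top",c([(82,151),(200,210),(147,318),(28,257)],*C1),.006)
rep("stand","scene",c([(62,185),(150,165),(212,217),(123,263)],*C3),.006)
rep("decoy","top",c([(431,399),(555,449),(515,563),(387,513)],*C1),.006)
rep("head","top",c([(90,213),(119,215),(113,238),(86,232)],*C1),.144)
rep("pads","top",c([(68,212),(132,238)],*C1),.135)
rep("rack","top",c([(508,22),(750,72),(708,333),(460,285)],*C1),.09)
rep("rack","scene",c([(526,150),(715,265),(570,425),(384,285)],*C3),.09)
rep("marker","top",c([(670,122),(641,305)],*C1),.0135)
rep("tray","top",c([(25,40),(222,38),(255,555),(52,568)],*C2),.027)
rep("trayfloor","top",c([(50,78),(215,68),(240,545),(77,552)],*C2),.002)
rep("sprayfoot","top",c([(478,270)],*C2),.0)
rep("sprayhead","top",c([(475,165)],*C2),.28)
E
```

```text
stand top centre [0.4644 0.0329 0.006 ]
  edges [0.0921 0.0833 0.0928 0.0826]  ang [-117.4693  152.9858   62.1288  -27.4851]
stand scene centre [0.4538 0.0273 0.006 ]
  edges [0.0727 0.0721 0.0824 0.0919]  ang [ -42.7906 -107.7099  153.6616   62.5057]
decoy top centre [ 0.2914 -0.2103  0.006 ]
  edges [0.0912 0.082  0.0932 0.0833]  ang [-112.7547  158.5184   68.0086  -22.8434]
head top centre [0.4644 0.0336 0.144 ]
  edges [0.0176 0.0144 0.0167 0.0117]  ang [-94.8198 164.7331  76.615  -12.4402]
pads top centre [0.4645 0.0354 0.135 ]
  edges [0.0422 0.0422]  ang [-112.9472   67.0528]
rack top centre [ 0.4925 -0.2874  0.09  ]
  edges [0.1591 0.1706 0.1603 0.1731]  ang [-102.7153  168.2974   78.1749  -12.0968]
rack scene centre [ 0.4846 -0.2877  0.09  ]
  edges [0.1589 0.1803 0.1583 0.1716]  ang [-102.2876  166.967    74.5622  -12.7791]
marker top centre [ 0.4727 -0.3414  0.0135]
  edges [0.1287 0.1287]  ang [168.6583 -11.3417]
tray top centre [0.6755 0.2576 0.027 ]
  edges [0.1462 0.3857 0.1461 0.3935]  ang [ -90.2502 -176.3177   92.8015    3.6533]
trayfloor top centre [0.673  0.2589 0.002 ]
  edges [0.1252 0.3637 0.1201 0.3614]  ang [ -87.271  -176.9181   91.5945    3.8965]
sprayfoot top centre [0.6982 0.0098 0.    ]
sprayhead top centre [0.685  0.0034 0.28  ]
```

```bash
cat >> h.py <<'E'
from scipy.spatial.transform import Rotation as Rot
def pose():
    s=r.state(); return s,np.array(s["ee_pos"]),Rot.from_quat(s["ee_rot"])
def plan(target,yaw_y):
    """target TCP pos, tool y yaw deg (mod 180), tool x straight down -> delta in tool frame"""
    s,p,R=pose(); M=R.as_matrix()
    best=None
    for k in (0,180):
        a=np.radians(yaw_y+k); y=np.array([np.cos(a),np.sin(a),0]); x=np.array([0,0,-1.]); G=np.column_stack([x,y,np.cross(x,y)])
        rv=np.degrees((R.inv()*Rot.from_matrix(G)).as_rotvec())
        if best is None or np.linalg.norm(rv)<np.linalg.norm(best): best=rv
    d=np.asarray(target)-p
    print("t",round(float(s["time_s"]),2),"p",p,"yaw_y",np.degrees(np.arctan2(M[1,1],M[0,1])),"tilt",np.degrees(np.arccos(-M[2,0])),"q",np.array(s["joint_positions"]),"w",s["grip_width"]*.087,"F",np.array(s["ft_force"]))
    print("world d",d,"tool d",M.T@d,"turn",best)
E
python3 - <<'E'
from h import *
plan([.464,.034,.3],62.3)
s,p,R=pose(); print(R.as_matrix())
T=r.camera_model("wrist")["world_to_cam"]; c=-T[:3,:3].T@T[:3,3]; print(R.inv().apply(c-p), R.inv().apply(-T[2,:3]))
E
```

```text
t 0.15 p [0.2286 0.5812 0.2387] yaw_y 68.52604346095261 tilt 0.08931172625374284 q [ 1.0699  0.2211  1.5274 -0.      1.3947 -0.1261] w 0.08684638146379499 F [ 0.049  -0.027   0.2619]
world d [ 0.2354 -0.5472  0.0613] tool d [-0.0608 -0.4231  0.4194] turn [ 6.226  -0.0055  0.0892]
[[-0.0007  0.3661  0.9306]
 [-0.0014  0.9306 -0.3661]
 [-1.     -0.0015 -0.0002]]
[-0.1451  0.0005 -0.0788] [ 0.9579 -0.0007  0.287 ]
```

Emit:
servo_tool(deltas=[[[0,-0.042,0.042,0,0,0,0.087],[0,-0.042,0.042,0,0,0,0.087],[0,-0.042,0.042,0,0,0,0.087],[0,-0.042,0.042,0,0,0,0.087],[0,-0.042,0.042,0,0,0,0.087],[0,-0.042,0.042,0,0,0,0.087],[0,-0.042,0.042,0,0,0,0.087],[0,-0.042,0.042,0,0,0,0.087],[0,-0.042,0.042,0,0,0,0.087],[0,-0.042,0.042,6.2,0,0,0.087]]])

```text
time_s: 1.4
ee_pos: [0.4663, 0.0351, 0.2396]
ee_rot: [0.17, 0.686, -0.17, 0.687]
ft_force: [0.5, -0.0, -0.3]
grip_width: 0.999
```

Emit:
servo_tool(deltas=[[[0,0,0,0,0,0,0.087],[0,0,0,0,0,0,0.087],[0,0,0,0,0,0,0.087]]])

```text
time_s: 1.78
ee_pos: [0.4654, 0.0383, 0.2394]
ee_rot: [0.168, 0.687, -0.168, 0.687]
ft_force: [-0.7, -0.6, 0.1]
grip_width: 0.995
```

```bash
python3 - <<'E'
from h import *
plan([.464,.034,.24],62.3)
m=r.camera_model("wrist")
np.save("m1.npy",m["world_to_cam"])
cv2.imwrite("pics/w1.png",r.camera("wrist")[:,:,::-1])
print(proj("wrist",[.464,.034,.144],m))
E
```

```text
t 1.77 p [0.4654 0.0383 0.2394] yaw_y 62.45750463565962 tilt 0.03423994413981844 q [-0.0873 -0.1669  1.9221  0.0003  1.3868 -1.1774] w 0.08660447591058654 F [-0.6597 -0.5582  0.0734]
world d [-0.0014 -0.0043  0.0006] tool d [-0.0006 -0.0044  0.0008] turn [ 0.1575 -0.0335 -0.0072]
[273.2728 222.8703]
```

View pics/w1.png

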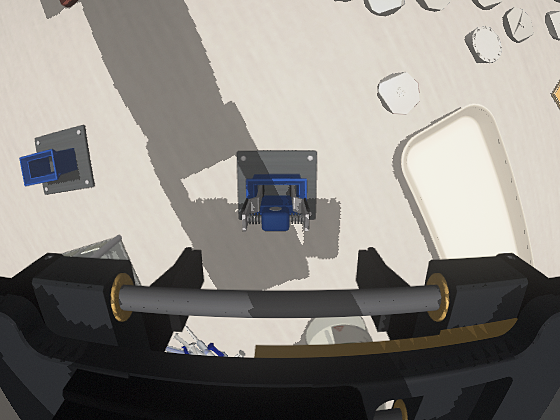

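```bash
python3 - <<'E'
import cv2
t=cv2.imread("pics/w1.png")
cv2.imwrite("pics/c4.png",cv2.resize(t[140:250,220:335],None,fx=5,fy=5,interpolation=cv2.INTER_CUBIC))
E
```

```text
(no output)
```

View pics/c4.png

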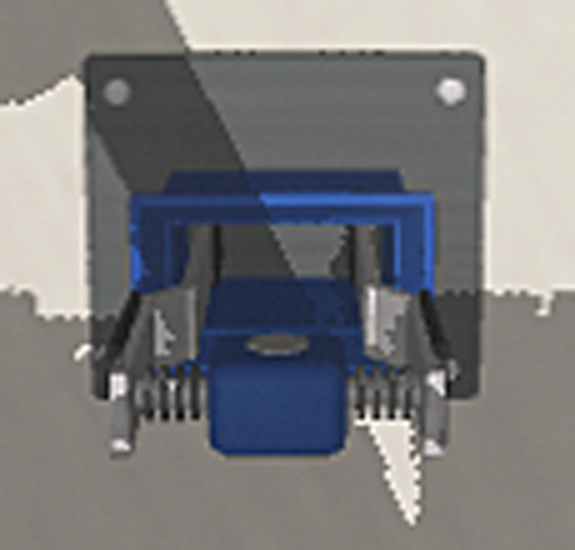

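```bash
python3 - <<'E'
from h import *
m=r.camera_model("wrist"); m["world_to_cam"]=np.load("m1.npy")
g=lambda u,v,z: onz("wrist",((u+.5)/5-.5+220,(v+.5)/5-.5+140),z,m)
for n,z,pp in [("headtop",.144,[(210,362),(347,362),(347,453),(210,453)]),("pads",.137,[(109,376),(447,376)]),("padsbot",.137,[(120,450),(437,450)]),("plate",.006,[(85,55),(487,55),(480,397),(93,397)]),("mouth",.067,[(132,194),(434,194)])]:
    P=np.array([g(*q,z) for q in pp]); d=np.roll(P,-1,0)-P
    print(n,P.mean(0),np.linalg.norm(d,axis=1),np.degrees(np.arctan2(d[:,1],d[:,0])))
E
```

```text
headtop [0.4635 0.036  0.144 ] [0.0211 0.0149 0.0215 0.0149] [  62.4403  -27.0608 -117.5285  151.4828]
pads [0.4607 0.0373 0.137 ] [0.054 0.054] [  62.445 -117.555]
padsbot [0.4718 0.0315 0.137 ] [0.0513 0.0513] [  62.4705 -117.5295]
plate [0.4637 0.0359 0.006 ] [0.0939 0.0837 0.095  0.0838] [  62.3745  -27.2247 -117.5512  152.0433]
mouth [0.4461 0.0451 0.067 ] [0.06 0.06] [  62.3965 -117.6035]
```

Emit:
servo_tool(deltas=[[[0,-0.0033,0,0,0,0,0.087],[0.035,0,0,0,0,0,0.087],[0.035,0,0,0,0,0,0.087],[0.03,0,0,0,0,0,0.087],[0.023,0,0,0,0,0,0.087],[0,0,0,0,0,0,0.087],[0,0,0,0,0,0,0.087]]])

```text
time_s: 2.7
ee_pos: [0.4649, 0.0343, 0.1176]
ee_rot: [0.169, 0.686, -0.169, 0.687]
ft_force: [-0.2, -0.3, 0.3]
grip_width: 1.003
```

```bash
python3 - <<'E'
from h import *
plan([.4637,.0355,.116],62.4)
cv2.imwrite("pics/w2.png",r.camera("wrist")[:,:,::-1])
E
```

```text
t 2.7 p [0.4649 0.0343 0.1176] yaw_y 62.36670292490809 tilt 0.0745712144418368 q [-0.0958 -0.0364  2.044  -0.      1.1327 -1.1842] w 0.0872373084037432 F [-0.2206 -0.3151  0.3237]
world d [-0.0012  0.0012 -0.0016] tool d [ 0.0016  0.0005 -0.0017] turn [-0.0333  0.0694 -0.0273]
```

View pics/w2.png

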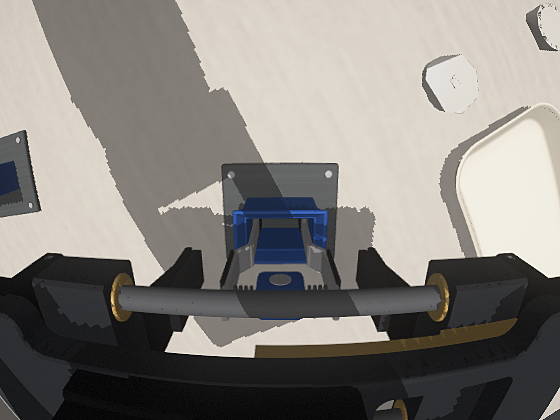

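Emit:
servo_tool(deltas=[[[0.0015,0.0005,-0.0017,0,0,0,0.087],[0,0,0,0,0,0,0.057],[0,0,0,0,0,0,0.05],[0,0,0,0,0,0,0.05],[0,0,0,0,0,0,0.05],[0,0,0,0,0,0,0.05]]])

```text
time_s: 3.5
ee_pos: [0.463, 0.0352, 0.115]
ee_rot: [0.169, 0.687, -0.169, 0.687]
ft_force: [-1.1, -0.9, 1.0]
grip_width: 0.592
```

```bash
python3 - <<'E'
from h import *
plan([.4637,.0355,.116],62.4)
E
```

```text
t 3.5 p [0.463  0.0352 0.115 ] yaw_y 62.329457081241536 tilt 0.023638155276187255 q [-0.0941 -0.0361  2.0491 -0.0003  1.1288 -1.1818] w 0.05149434157006621 F [-1.1274 -0.8748  0.9782]
world d [0.0007 0.0003 0.001 ] tool d [-0.001   0.0006  0.0005] turn [-0.0705 -0.0077  0.0224]
```

Emit:
servo_tool(deltas=[[[0,0,0,0,0,0,0.048],[0,0,0,0,0,0,0.048],[-0.01,0,0,0,0,0,0.048],[-0.03,0,0,0,0,0,0.048],[-0.04,0,0,0,0,0,0.048],[-0.04,0,0,0,0,0,0.048],[-0.02,0,0,0,0,0,0.048],[0,0,0,0,0,0,0.048]]])

```text
time_s: 4.5
ee_pos: [0.4643, 0.0353, 0.2574]
ee_rot: [0.169, 0.685, -0.169, 0.688]
ft_force: [-1.2, 0.4, -1.0]
grip_width: 0.552
```

```bash
python3 - <<'E'
from h import *
plan([.473,-.3414,.25],78.3)
m=r.camera_model("wrist"); np.save("m3.npy",m["world_to_cam"])
cv2.imwrite("pics/w3.png",r.camera("wrist")[:,:,::-1])
E
```

```text
t 4.5 p [0.4643 0.0353 0.2574] yaw_y 62.33175923427947 tilt 0.2626616802629994 q [-0.0938 -0.1871  1.9057  0.0002  1.4185 -1.1817] w 0.04804695465775415 F [-1.1633  0.3764 -1.0086]
world d [ 0.0087 -0.3767 -0.0074] tool d [ 0.0075 -0.3296  0.1826] turn [-15.9684   0.252   -0.0772]
```

View pics/w3.png

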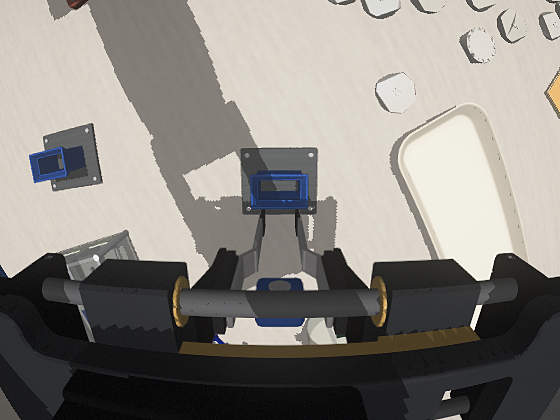

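Emit:
servo_tool(deltas=[[[0,-0.02,0.011,0,0,0,0.048],[0,-0.047,0.026,0,0,0,0.048],[0,-0.047,0.026,0,0,0,0.048],[0,-0.047,0.026,0,0,0,0.048],[0,-0.047,0.026,0,0,0,0.048],[0,-0.047,0.026,0,0,0,0.048],[0,-0.047,0.026,0,0,0,0.048],[0,-0.028,0.016,-6,0,0,0.048],[0,0,0,-10,0,0,0.048],[0,0,0,0,0,0,0.048]]])

```text
time_s: 5.8
ee_pos: [0.471, -0.3416, 0.2528]
ee_rot: [0.074, 0.704, -0.072, 0.702]
ft_force: [0.3, 0.5, -1.1]
grip_width: 0.553
```

Emit:
servo_tool(deltas=[[[0,0,0,0,0,0,0.048],[0,0,0,0,0,0,0.048]]])

```text
time_s: 6.05
ee_pos: [0.4719, -0.3413, 0.2548]
ee_rot: [0.072, 0.704, -0.072, 0.703]
ft_force: [-0.6, -0.7, -0.7]
grip_width: 0.554
```

```bash
python3 - <<'E'
from h import *
plan([.473,-.3414,.25],78.3)
m=r.camera_model("wrist"); np.save("m4.npy",m["world_to_cam"])
t=r.camera("wrist")[:,:,::-1].copy()
cv2.imwrite("pics/w4.png",t)
print(proj("wrist",[.473,-.3414,.013],m))
E
```

```text
t 6.05 p [ 0.4719 -0.3413  0.2548] yaw_y 78.26342716385768 tilt 0.027176358708211917 q [-0.7615  0.1098  1.6226  0.0001  1.4097 -2.1275] w 0.04823139983920141 F [-0.5712 -0.6926 -0.6957]
world d [ 0.0011 -0.0001 -0.0048] tool d [0.0048 0.0001 0.0011] turn [-0.0366 -0.0208 -0.0175]
[279.3039 185.0854]
```

View pics/w4.png

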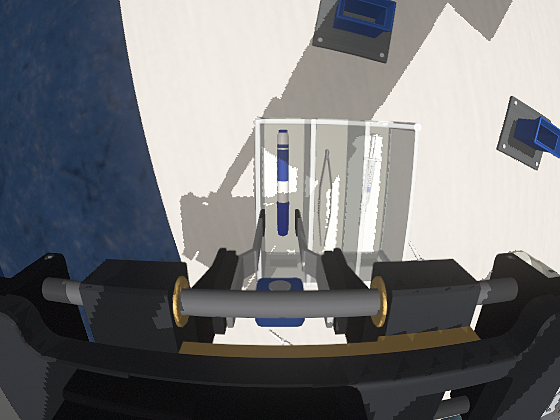

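```bash
python3 - <<'E'
import cv2
t=cv2.imread("pics/w4.png")
cv2.imwrite("pics/c5.png",cv2.resize(t[110:260,240:350],None,fx=4,fy=4,interpolation=cv2.INTER_CUBIC))
E
```

```text
(no output)
```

View pics/c5.png

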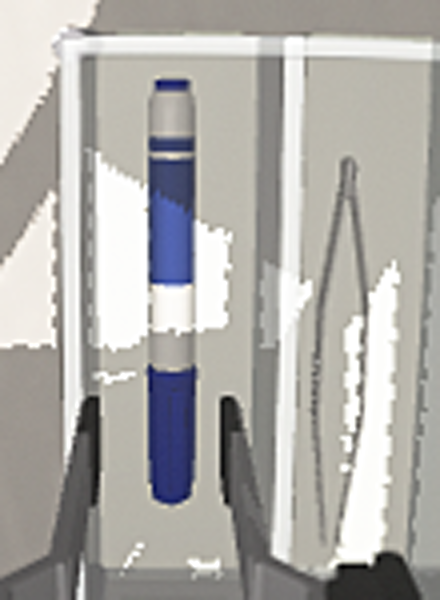

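```bash
python3 - <<'E'
from h import *
m=r.camera_model("wrist"); m["world_to_cam"]=np.load("m4.npy")
s,p,R=pose()
g=lambda u,v,z: onz("wrist",((u+.5)/4-.5+240,(v+.5)/4-.5+110),z,m)
for n,z,pp in [("marker",.0135,[(172,80),(171,505)]),("markcentreline",.0135,[(171.5,160),(171.5,360)]),("mark w",.0135,[(149,260),(194,260)]),("rim near",.09,[(80,55),(284,55)]),("left rim",.09,[(80,60),(82,330)]),("right rim",.09,[(284,60),(276,500)]),("floor near corners",.006,[(97,60),(256,60)]),("tips",.145,[(98,410),(222,410)])]:
    P=np.array([g(*q,z) for q in pp]); d=P[1]-P[0]
    print(n,P.mean(0),np.linalg.norm(d),np.degrees(np.arctan2(d[1],d[0])),"tool off of mean",R.inv().apply(P.mean(0)-p), [R.inv().apply(q-p)[1] for q in P])
E
```

```text
marker [ 0.473  -0.3374  0.0135] 0.13253772187374627 -11.770618427882592 tool off of mean [0.2415 0.0041 0.0002] [np.float64(0.004140034752376698), np.float64(0.004006284498002807)]
markcentreline [ 0.4615 -0.3351  0.0135] 0.061310037716095576 -11.648112965180498 tool off of mean [ 0.2415  0.004  -0.0116] [np.float64(0.004004075291035472), np.float64(0.004073292771036681)]
mark w [ 0.4611 -0.335   0.0135] 0.013533939385576713 78.284443215092 tool off of mean [ 0.2415  0.004  -0.012 ] [np.float64(-0.002734936659429181), np.float64(0.010799002685102444)]
rim near [ 0.4    -0.3205  0.09  ] 0.04808693403114877 78.42431149635883 tool off of mean [ 0.165   0.0058 -0.0747] [np.float64(-0.018240683208484734), np.float64(0.029846113046602424)]
left rim [ 0.4284 -0.3511  0.09  ] 0.06559360115061445 -11.950093430610279 tool off of mean [ 0.165  -0.0184 -0.0407] [np.float64(-0.01824940670002979), np.float64(-0.018521066969849516)]
right rim [ 0.4599 -0.3083  0.09  ] 0.11001828084180272 -11.610714440723578 tool off of mean [ 0.165   0.03   -0.0186] [np.float64(0.02985729808443627), np.float64(0.030053317805001967)]
floor near corners [ 0.4026 -0.3213  0.006 ] 0.04761711075476684 78.37749546970913 tool off of mean [ 0.249   0.0056 -0.072 ] [np.float64(-0.01823528636422925), np.float64(0.029381765171721447)]
tips [ 0.4685 -0.3401  0.145 ] 0.025345236809717606 78.24220795866019 tool off of mean [ 0.11    0.0005 -0.0037] [np.float64(-0.01214395748298637), np.float64(0.01320127146435911)]
```

Emit:
servo_tool(deltas=[[[0,0.0043,0,0,0,0,0.048],[0,0,0,0,0,0,0.048],[0.03,0,0,0,0,0,0.048],[0.03,0,0,0,0,0,0.048],[0,0,0,0,0,0,0.048],[0,0,0,0,0,0,0.048]]])

```text
time_s: 6.85
ee_pos: [0.4732, -0.3381, 0.1963]
ee_rot: [0.072, 0.703, -0.072, 0.704]
ft_force: [-0.8, -1.0, -0.8]
grip_width: 0.556
```

```bash
python3 - <<'E'
from h import *
plan([.473,-.337,.118],78.3)
m=r.camera_model("wrist"); np.save("m5.npy",m["world_to_cam"])
t=r.camera("wrist")[:,:,::-1].copy()
cv2.imwrite("pics/w5.png",cv2.resize(t[100:300,200:370],None,fx=3,fy=3,interpolation=cv2.INTER_CUBIC))
E
```

```text
t 6.85 p [ 0.4732 -0.3381  0.1963] yaw_y 78.32540065109676 tilt 0.08350341507335415 q [-0.7559  0.1506  1.6892 -0.      1.3003 -2.1229] w 0.04836122468269129 F [-0.7603 -0.9976 -0.8114]
world d [-0.0002  0.0011 -0.0783] tool d [ 0.0783  0.0011 -0.0006] turn [0.0254 0.0706 0.0445]
```

View pics/w5.png

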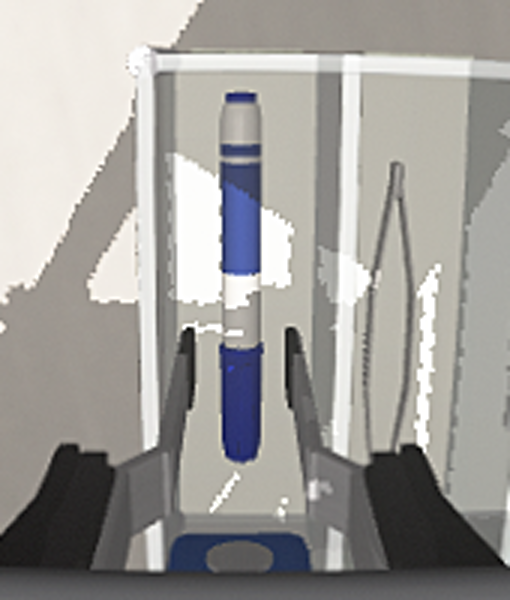

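Marker centred between the tips (crop columns 182–300, marker 220–262), tips clear of both pocket walls. Descending on.

Emit:
servo_tool(deltas=[[[0.022,0.0008,0,0,0,0,0.048],[0.022,0,0,0,0,0,0.048],[0.018,0,0,0,0,0,0.048],[0.008,0,0,0,0,0,0.048],[0.006,0,0,0,0,0,0.048],[0,0,0,0,0,0,0.048],[0,0,0,0,0,0,0.048]]])

```text
time_s: 7.78
ee_pos: [0.4733, -0.3373, 0.1198]
ee_rot: [0.072, 0.703, -0.072, 0.704]
ft_force: [0.1, 0.3, -1.0]
grip_width: 0.554
```

```bash
python3 - <<'E'
from h import *
plan([.473,-.337,.118],78.3)
t=r.camera("wrist")[:,:,::-1].copy()
cv2.imwrite("pics/w6.png",cv2.resize(t[100:300,200:370],None,fx=3,fy=3,interpolation=cv2.INTER_CUBIC))
t=r.camera("scene")[:,:,::-1].copy()
cv2.imwrite("pics/s6.png",cv2.resize(t[170:330,280:440],None,fx=3.5,fy=3.5,interpolation=cv2.INTER_CUBIC))
E
```

```text
t 7.78 p [ 0.4733 -0.3373  0.1198] yaw_y 78.32539226615465 tilt 0.0669024907804918 q [-0.7548  0.2305  1.7503 -0.      1.1596 -2.1218] w 0.04819782390294974 F [ 0.0944  0.2653 -0.9829]
world d [-0.0003  0.0003 -0.0018] tool d [ 0.0018  0.0002 -0.0003] turn [0.0254 0.0569 0.0352]
```

View pics/w6.png

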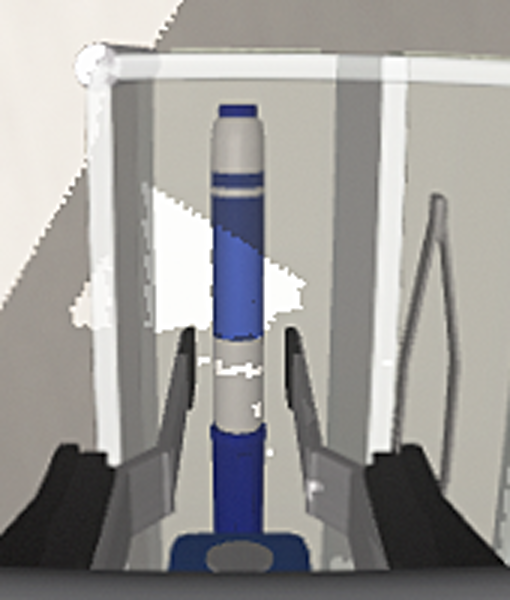

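View pics/s6.png

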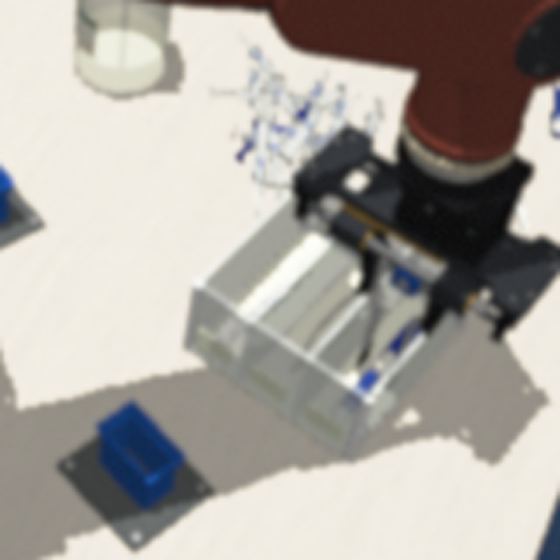

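Emit:
servo_tool(deltas=[[[0.002,0,0,0,0,0,0.048],[0,0,0,0,0,0,0.044],[0,0,0,0,0,0,0.041],[0,0,0,0,0,0,0.038],[0,0,0,0,0,0,0.034],[0,0,0,0,0,0,0.03],[0,0,0,0,0,0,0.03],[0,0,0,0,0,0,0.03]]])

```text
time_s: 8.88
ee_pos: [0.4729, -0.3369, 0.1171]
ee_rot: [0.072, 0.703, -0.072, 0.703]
ft_force: [-0.7, 0.2, -0.1]
grip_width: 0.398
```

```bash
python3 - <<'E'
from h import *
plan([.473,-.337,.118],78.3)
t=r.camera("wrist")[:,:,::-1].copy()
cv2.imwrite("pics/w7.png",cv2.resize(t[100:300,200:370],None,fx=3,fy=3,interpolation=cv2.INTER_CUBIC))
E
```

```text
t 8.88 p [ 0.4729 -0.3369  0.1171] yaw_y 78.32866744671549 tilt 0.0031933299552683054 q [-0.7548  0.2335  1.7523 -0.      1.1558 -2.1218] w 0.034592270621839914 F [-0.7048  0.196  -0.114 ]
world d [ 0.0001 -0.0001  0.0009] tool d [-0.0009 -0.0001  0.0001] turn [0.0287 0.0022 0.0023]
```

View pics/w7.png

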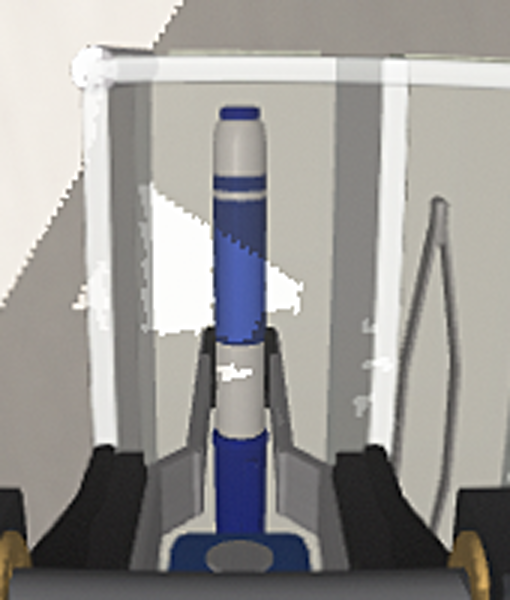

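Emit:
servo_tool(deltas=[[[-0.008,0,0,0,0,0,0.03],[-0.015,0,0,0,0,0,0.03],[0,0,0,0,0,0,0.03],[0,0,0,0,0,0,0.03]]])

```text
time_s: 9.43
ee_pos: [0.4731, -0.3371, 0.1404]
ee_rot: [0.072, 0.703, -0.072, 0.704]
ft_force: [0.4, -0.3, -0.9]
grip_width: 0.401
```

```bash
python3 - <<'E'
from h import *
plan([.473,-.337,.118],78.3)
t=r.camera("wrist")[:,:,::-1].copy()
cv2.imwrite("pics/w8.png",cv2.resize(t[100:300,200:370],None,fx=3,fy=3,interpolation=cv2.INTER_CUBIC))
E
```

```text
t 9.43 p [ 0.4731 -0.3371  0.1404] yaw_y 78.32375637519 tilt 0.04235214003682382 q [-0.7548  0.2057  1.7371  0.      1.198  -2.1218] w 0.03484970026888196 F [ 0.3591 -0.3426 -0.9016]
world d [-0.0001  0.0001 -0.0224] tool d [ 0.0224  0.0001 -0.0001] turn [0.0238 0.0364 0.0216]
```

View pics/w8.png

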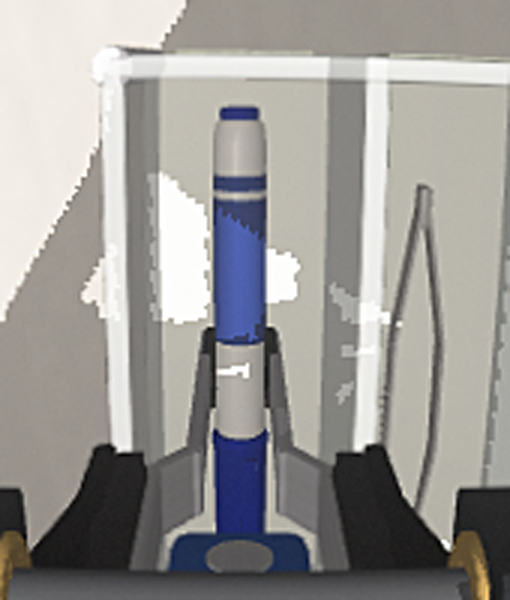

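Emit:
servo_tool(deltas=[[[-0.02,0,0,0,0,0,0.03],[-0.04,0,0,0,0,0,0.03],[-0.04,0,0,0,0,0,0.03],[-0.02,0,0,0,0,0,0.03],[0,0,0,0,0,0,0.03],[0,0,0,0,0,0,0.03],[0,0,0,0,0,0,0.03]]])

```text
time_s: 10.35
ee_pos: [0.4721, -0.3362, 0.2578]
ee_rot: [0.073, 0.704, -0.071, 0.702]
ft_force: [-0.5, 1.0, -0.7]
grip_width: 0.401
```

```bash
python3 - <<'E'
from h import *
plan([.44,0,.26],78.3)
t=r.camera("wrist")[:,:,::-1].copy()
cv2.imwrite("pics/w9.png",t)
E
```

```text
t 10.35 p [ 0.4721 -0.3362  0.2578] yaw_y 78.32055404887997 tilt 0.21009664867127573 q [-0.7549  0.1037  1.6234 -0.      1.4182 -2.1218] w 0.034850568185891745 F [-0.5427  1.0331 -0.7445]
world d [-0.0321  0.3362  0.0022] tool d [-0.0013  0.3228 -0.0995] turn [ 0.0207 -0.1792 -0.1096]
```

View pics/w9.png

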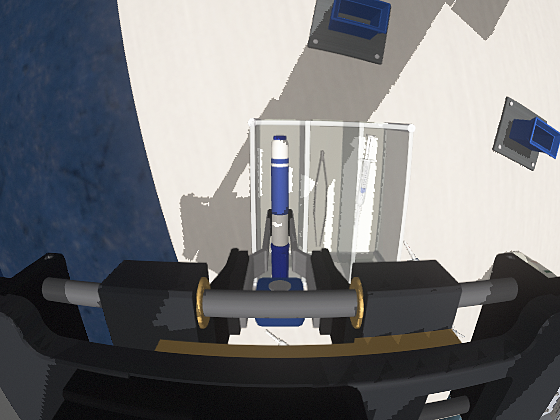

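The marker hangs level in the tongs at (280,185), above the rack. Moving round the sprayer's near side.

Emit:
servo_tool(deltas=[[[0,0.018,-0.0055,0,0,0,0.03],[0,0.04,-0.0125,0,0,0,0.03],[0,0.044,-0.0135,0,0,0,0.03],[0,0.044,-0.0135,0,0,0,0.03],[0,0.044,-0.0135,0,0,0,0.03],[0,0.044,-0.0135,0,0,0,0.03],[0,0.04,-0.0125,0,0,0,0.03],[0,0.03,-0.01,0,0,0,0.03],[0,0.018,-0.005,0,0,0,0.03],[0,0,0,0,0,0,0.03]]])

```text
time_s: 11.65
ee_pos: [0.4399, 0.0002, 0.2598]
ee_rot: [0.071, 0.704, -0.071, 0.703]
ft_force: [0.3, 0.1, -1.0]
grip_width: 0.397
```

```bash
python3 - <<'E'
from h import *
plan([.45,.254,.26],93.7)
plan([.614,.254,.26],93.7)
t=r.camera("wrist")[:,:,::-1].copy()
cv2.imwrite("pics/w10.png",t)
E
```

```text
t 11.65 p [0.4399 0.0002 0.2598] yaw_y 78.4918576076299 tilt 0.02312199846895312 q [-0.1794 -0.2533  1.9563  0.0003  1.4389 -1.5494] w 0.034567861870603504 F [ 0.3192  0.0521 -0.9865]
world d [0.0101 0.2538 0.0002] tool d [-0.0002  0.2507 -0.0407] turn [-15.2081  -0.0152  -0.0175]
t 11.65 p [0.4399 0.0002 0.2598] yaw_y 78.4918576076299 tilt 0.02312199846895312 q [-0.1794 -0.2533  1.9563  0.0003  1.4389 -1.5494] w 0.034567861870603504 F [ 0.3192  0.0521 -0.9865]
world d [0.1741 0.2538 0.0002] tool d [-0.0002  0.2834  0.12  ] turn [-15.2081  -0.0152  -0.0175]
```

View pics/w10.png

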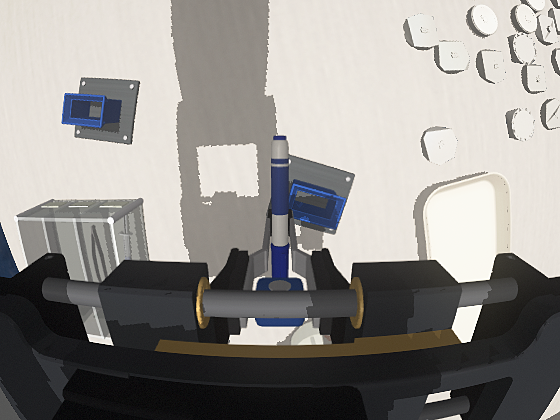

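Emit:
servo_tool(deltas=[[[0,0.02,-0.003,0,0,0,0.03],[0,0.045,-0.008,0,0,0,0.03],[0,0.055,-0.009,0,0,0,0.03],[0,0.045,0.02,0,0,0,0.03],[0,0.035,0.035,0,0,0,0.03],[0,0.035,0.035,0,0,0,0.03],[0,0.03,0.03,0,0,0,0.03],[0,0.018,0.02,-5,0,0,0.03],[0,0,0,-6,0,0,0.03],[0,0,0,-4.2,0,0,0.03]]])

```text
time_s: 12.95
ee_pos: [0.6159, 0.2504, 0.2589]
ee_rot: [-0.023, 0.707, 0.022, 0.706]
ft_force: [0.4, -0.3, -1.1]
grip_width: 0.4
```

Emit:
servo_tool(deltas=[[[0,0,0,0,0,0,0.03],[0,0,0,0,0,0,0.03]]])

```text
time_s: 13.2
ee_pos: [0.6155, 0.2508, 0.2598]
ee_rot: [-0.021, 0.707, 0.021, 0.707]
ft_force: [0.5, 0.1, -1.8]
grip_width: 0.399
```

```bash
python3 - <<'E'
from h import *
plan([.614,.254,.26],93.7)
m=r.camera_model("wrist"); np.save("m11.npy",m["world_to_cam"])
t=r.camera("wrist")[:,:,::-1].copy()
cv2.imwrite("pics/w11.png",t)
cv2.imwrite("pics/t11.png",r.camera("top")[:,:,::-1])
E
```

```text
t 13.2 p [0.6155 0.2508 0.2598] yaw_y 93.40148338232494 tilt 0.02476789387015765 q [ 0.2684  0.303   1.3894 -0.0001  1.4495 -1.3617] w 0.034723282768317085 F [ 0.5162  0.1479 -1.8102]
world d [-0.0015  0.0032  0.0002] tool d [-0.0002  0.0033 -0.0013] turn [-0.2985 -0.0217  0.0119]
```

View pics/w11.png

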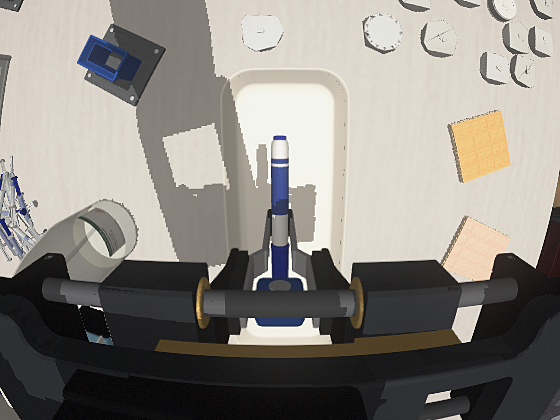

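View pics/t11.png

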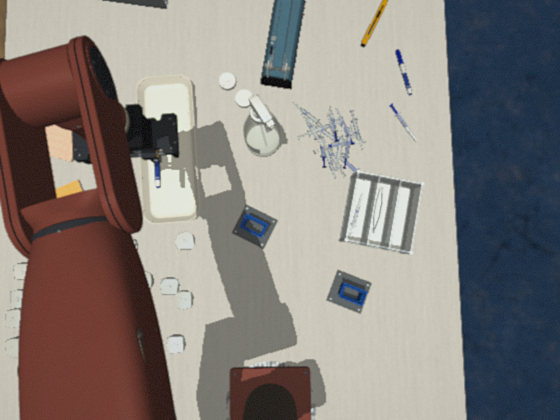

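Emit:
servo_tool(deltas=[[[0.01,0.006,0,0,0,0,0.03],[0.03,0,0,0,0,0,0.03],[0.035,0,0,0,0,0,0.03],[0.03,0,0,0,0,0,0.03],[0.02,0,0,0,0,0,0.03],[0.01,0,0,0,0,0,0.03],[0,0,0,0,0,0,0.03],[0,0,0,0,0,0,0.03]]])

```text
time_s: 14.3
ee_pos: [0.616, 0.2577, 0.1266]
ee_rot: [-0.022, 0.706, 0.022, 0.708]
ft_force: [0.3, -0.2, -1.5]
grip_width: 0.396
```

```bash
python3 - <<'E'
from h import *
plan([.614,.257,.114],93.7)
t=r.camera("wrist")[:,:,::-1].copy()
cv2.imwrite("pics/w12.png",t)
E
```

```text
t 14.3 p [0.616  0.2577 0.1266] yaw_y 93.5249672984572 tilt 0.13761572943427458 q [ 0.2782  0.4131  1.5054 -0.      1.2208 -1.3541] w 0.034421951489069104 F [ 0.2896 -0.1831 -1.5329]
world d [-0.002  -0.0007 -0.0126] tool d [ 0.0126 -0.0006 -0.0021] turn [-0.1751  0.1347 -0.0284]
```

View pics/w12.png

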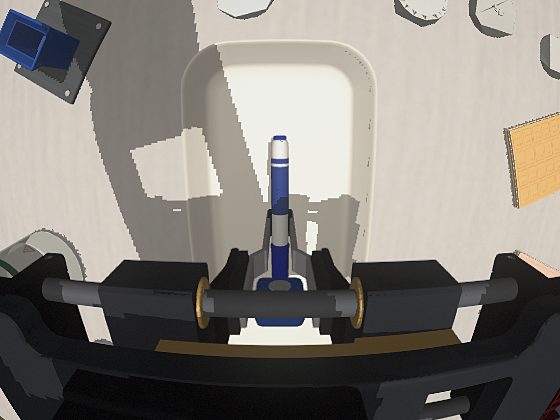

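Emit:
servo_tool(deltas=[[[0.006,0,0,0,0,0,0.03],[0.004,0,0,0,0,0,0.03],[0.002,0,0,0,0,0,0.03],[0,0,0,0,0,0,0.03],[0,0,0,0,0,0,0.03]]])

```text
time_s: 14.98
ee_pos: [0.6151, 0.2574, 0.1134]
ee_rot: [-0.022, 0.707, 0.022, 0.707]
ft_force: [-1.1, -0.4, 1.9]
grip_width: 0.403
```

Emit:
servo_tool(deltas=[[[0,0,0,0,0,0,0.037],[0,0,0,0,0,0,0.041],[0,0,0,0,0,0,0.044],[0,0,0,0,0,0,0.048],[0,0,0,0,0,0,0.048],[0,0,0,0,0,0,0.048],[0,0,0,0,0,0,0.048]]])

```text
time_s: 15.85
ee_pos: [0.615, 0.2574, 0.113]
ee_rot: [-0.022, 0.707, 0.022, 0.707]
ft_force: [-0.1, 0.6, -0.1]
grip_width: 0.553
```

```bash
python3 - <<'E'
from h import *
plan([.614,.257,.114],93.7)
t=r.camera("wrist")[:,:,::-1].copy()
cv2.imwrite("pics/w13.png",cv2.resize(t[100:300,200:370],None,fx=3,fy=3,interpolation=cv2.INTER_CUBIC))
E
```

```text
t 15.85 p [0.615  0.2574 0.113 ] yaw_y 93.52936163916137 tilt 0.0006406693776094036 q [ 0.2782  0.427   1.514  -0.      1.2005 -1.3542] w 0.04806946440524718 F [-0.0981  0.5841 -0.0999]
world d [-0.001  -0.0004  0.001 ] tool d [-0.001  -0.0003 -0.0011] turn [-0.1706  0.0003  0.0005]
```

View pics/w13.png

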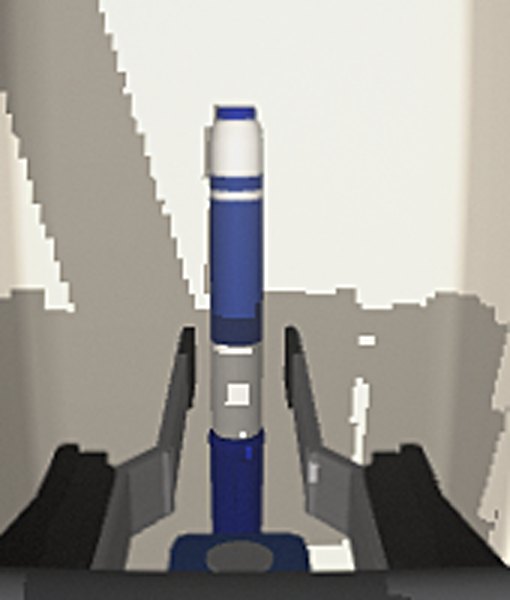

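Emit:
servo_tool(deltas=[[[0,0,0,0,0,0,0.048],[-0.01,0,0,0,0,0,0.048],[-0.03,0,0,0,0,0,0.048],[-0.04,0,0,0,0,0,0.048],[-0.04,0,0,0,0,0,0.048],[-0.027,0,0,0,0,0,0.048],[0,0,0,0,0,0,0.048],[0,0,0,0,0,0,0.048]]])

```text
time_s: 16.9
ee_pos: [0.6145, 0.2572, 0.2588]
ee_rot: [-0.022, 0.707, 0.022, 0.706]
ft_force: [0.2, -0.4, -1.2]
grip_width: 0.557
```

```bash
python3 - <<'E'
from h import *
plan([.463,.0352,.26],62.33)
t=r.camera("wrist")[:,:,::-1].copy()
cv2.imwrite("pics/w14.png",t)
E
```

```text
t 16.9 p [0.6145 0.2572 0.2588] yaw_y 93.524423041287 tilt 0.08605380791134437 q [ 0.2782  0.308   1.3851 -0.      1.45   -1.3541] w 0.04845877155136808 F [ 0.1984 -0.4239 -1.2259]
world d [-0.1515 -0.222   0.0012] tool d [-0.0008 -0.2123 -0.1649] turn [31.1944 -0.0766  0.0416]
```

View pics/w14.png

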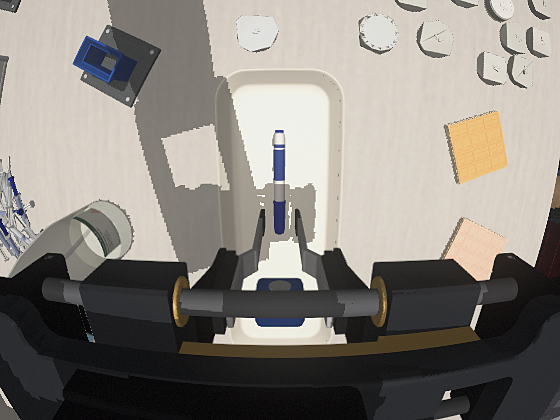

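Marker lies flat in the tray at (279,182). Now back to the stand.

Emit:
servo_tool(deltas=[[[0,-0.018,-0.015,0,0,0,0.048],[0,-0.038,-0.032,0,0,0,0.048],[0,-0.044,-0.036,0,0,0,0.048],[0,-0.044,-0.036,0,0,0,0.048],[0,-0.04,-0.028,0,0,0,0.048],[0,-0.028,-0.018,7,0,0,0.048],[0,0,0,10,0,0,0.048],[0,0,0,9,0,0,0.048],[0,0,0,5.2,0,0,0.048],[0,0,0,0,0,0,0.048]]])

```text
time_s: 18.2
ee_pos: [0.4626, 0.0357, 0.2585]
ee_rot: [0.169, 0.688, -0.169, 0.686]
ft_force: [-0.1, 0.7, -0.3]
grip_width: 0.555
```

Emit:
servo_tool(deltas=[[[0,0,0,0,0,0,0.048],[0,0,0,0,0,0,0.048]]])

```text
time_s: 18.45
ee_pos: [0.4632, 0.0357, 0.2597]
ee_rot: [0.169, 0.687, -0.169, 0.686]
ft_force: [-0.2, -0.5, -0.9]
grip_width: 0.553
```

```bash
python3 - <<'E'
from h import *
plan([.463,.0352,.26],62.33)
m=r.camera_model("wrist"); np.save("m15.npy",m["world_to_cam"])
t=r.camera("wrist")[:,:,::-1].copy()
cv2.imwrite("pics/w15.png",t)
a=cv2.imread("pics/w3.png")
h=np.hstack([cv2.resize(x[130:240,220:340],None,fx=3.2,fy=3.2,interpolation=cv2.INTER_CUBIC) for x in (a,t)])
cv2.imwrite("pics/c15.png",h)
E
```

```text
t 18.45 p [0.4632 0.0357 0.2597] yaw_y 62.38811157251411 tilt 0.040435305482405974 q [-0.0931 -0.1868  1.9012 -0.      1.4279 -1.1819] w 0.0481094849346025 F [-0.1584 -0.4769 -0.8672]
world d [-0.0002 -0.0005  0.0003] tool d [-0.0003 -0.0005  0.0001] turn [ 0.0581 -0.0368  0.0167]
```

View pics/c15.png

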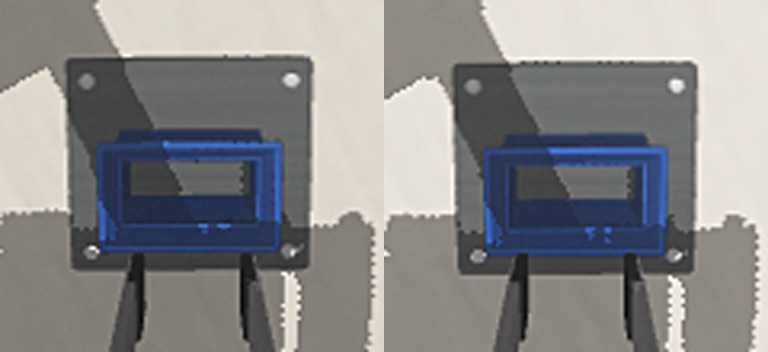

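Emit:
servo_tool(deltas=[[[0.01,-0.0005,0,0,0,0,0.048],[0.025,0,0,0,0,0,0.048],[0.025,0,0,0,0,0,0.048],[0.01,0,0,0,0,0,0.048],[0,0,0,0,0,0,0.048],[0,0,0,0,0,0,0.048]]])

```text
time_s: 19.25
ee_pos: [0.4638, 0.0351, 0.191]
ee_rot: [0.169, 0.686, -0.169, 0.687]
ft_force: [0.2, -0.5, -0.7]
grip_width: 0.552
```

```bash
python3 - <<'E'
from h import *
plan([.463,.0352,.115],62.33)
t=r.camera("wrist")[:,:,::-1].copy()
cv2.imwrite("pics/w16.png",cv2.resize(t[120:300,190:370],None,fx=3.2,fy=3.2,interpolation=cv2.INTER_CUBIC))
E
```

```text
t 19.25 p [0.4638 0.0351 0.191 ] yaw_y 62.32927523391049 tilt 0.09020160934103387 q [-0.0942 -0.1306  1.983   0.      1.2877 -1.182 ] w 0.04804913648685725 F [ 0.1648 -0.4765 -0.7012]
world d [-0.0008  0.0001 -0.076 ] tool d [ 0.076  -0.0004 -0.0009] turn [-0.0008  0.0832 -0.035 ]
```

View pics/w16.png

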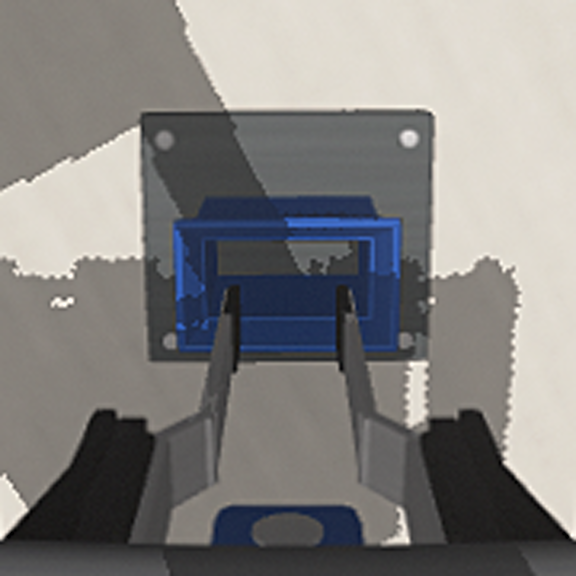

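Emit:
servo_tool(deltas=[[[0.015,0,-0.0005,0,0,0,0.048],[0.02,0,0,0,0,0,0.048],[0.02,0,0,0,0,0,0.048],[0.012,0,0,0,0,0,0.048],[0.004,0,0,0,0,0,0.048],[0,0,0,0,0,0,0.048],[0,0,0,0,0,0,0.048]]])

```text
time_s: 20.18
ee_pos: [0.4634, 0.0354, 0.1198]
ee_rot: [0.169, 0.686, -0.169, 0.687]
ft_force: [-0.8, 0.5, -0.5]
grip_width: 0.554
```

```bash
python3 - <<'E'
from h import *
plan([.463,.0352,.115],62.33)
E
```

```text
t 20.18 p [0.4634 0.0354 0.1198] yaw_y 62.32383684896573 tilt 0.08144303130668545 q [-0.0938 -0.0436  2.0463  0.      1.1375 -1.1815] w 0.04818068774585996 F [-0.777   0.4673 -0.5307]
world d [-0.0004 -0.0002 -0.0048] tool d [ 0.0048 -0.0003 -0.0002] turn [-0.0062  0.0749 -0.0319]
```

Emit:
servo_tool(deltas=[[[0.003,0,0,0,0,0,0.048],[0.0015,0,0,0,0,0,0.048],[0,0,0,0,0,0,0.048],[0,0,0,0,0,0,0.048]]])

```text
time_s: 20.68
ee_pos: [0.463, 0.0354, 0.1148]
ee_rot: [0.169, 0.686, -0.169, 0.687]
ft_force: [-0.0, 0.1, 1.5]
grip_width: 0.553
```

On the floor (z as at pick-up, force up 2 N). Release.

Emit:
servo_tool(deltas=[[[0,0,0,0,0,0,0.05],[0,0,0,0,0,0,0.053],[0,0,0,0,0,0,0.058],[0,0,0,0,0,0,0.07],[0,0,0,0,0,0,0.087],[0,0,0,0,0,0,0.087],[0,0,0,0,0,0,0.087],[0,0,0,0,0,0,0.087]]])

```text
time_s: 21.68
ee_pos: [0.4627, 0.0354, 0.1145]
ee_rot: [0.169, 0.687, -0.169, 0.687]
ft_force: [0.9, -0.1, -1.1]
grip_width: 0.99
```

```bash
python3 - <<'E'
from h import *
plan([.463,.0352,.115],62.33)
t=r.camera("wrist")[:,:,::-1].copy()
cv2.imwrite("pics/w17.png",t)
E
```

```text
t 21.68 p [0.4627 0.0354 0.1145] yaw_y 62.32384250818518 tilt 0.0018618745991103183 q [-0.0938 -0.0363  2.0504  0.      1.1276 -1.1815] w 0.08610098010061798 F [ 0.8544 -0.0901 -1.0602]
world d [ 0.0003 -0.0002  0.0005] tool d [-0.0005 -0.0001  0.0004] turn [-0.0062 -0.0019  0.0001]
```

View pics/w17.png

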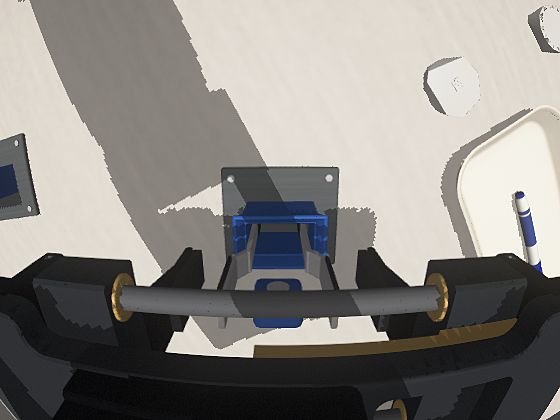

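Tongs free between the fingers (head at (278,302)), still upright. Retreat upwards.

Emit:
servo_tool(deltas=[[[-0.01,0,0,0,0,0,0.087],[-0.03,0,0,0,0,0,0.087],[-0.04,0,0,0,0,0,0.087],[-0.04,0,0,0,0,0,0.087],[-0.02,0,0,0,0,0,0.087],[0,0,0,0,0,0,0.087],[0,0,0,0,0,0,0.087],[0,0,0,0,0,0,0.087]]])

```text
time_s: 22.72
ee_pos: [0.4619, 0.0355, 0.2531]
ee_rot: [0.169, 0.687, -0.169, 0.686]
ft_force: [-0.1, -0.7, 0.4]
grip_width: 1.0
```

```bash
python3 - <<'E'
from h import *
plan([.463,.0352,.24],62.33)
m=r.camera_model("wrist"); np.save("m18.npy",m["world_to_cam"])
t=r.camera("wrist")[:,:,::-1].copy()
s=r.camera("scene")[:,:,::-1].copy()
cv2.imwrite("pics/w18.png",t); cv2.imwrite("pics/s18.png",s)
a=cv2.resize(t[130:250,210:350],None,fx=3.5,fy=3.5,interpolation=cv2.INTER_CUBIC)
cv2.imwrite("pics/c18.png",a)
E
```

```text
t 22.73 p [0.4619 0.0355 0.2531] yaw_y 62.32546571540164 tilt 0.1478295753982916 q [-0.0938 -0.1844  1.9115  0.      1.4171 -1.1816] w 0.0869750578860762 F [-0.0711 -0.653   0.4359]
world d [ 0.0011 -0.0003 -0.0131] tool d [0.0131 0.0002 0.0011] turn [-0.0046 -0.1369  0.0558]
```

View pics/c18.png

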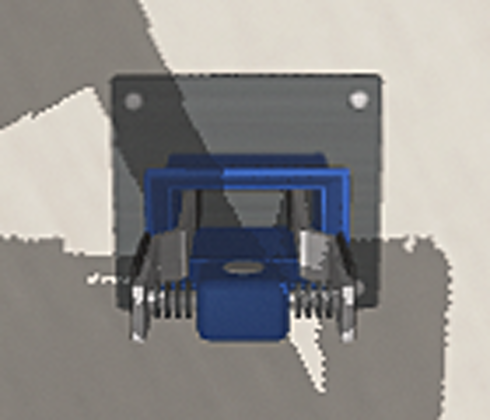

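View pics/s18.png

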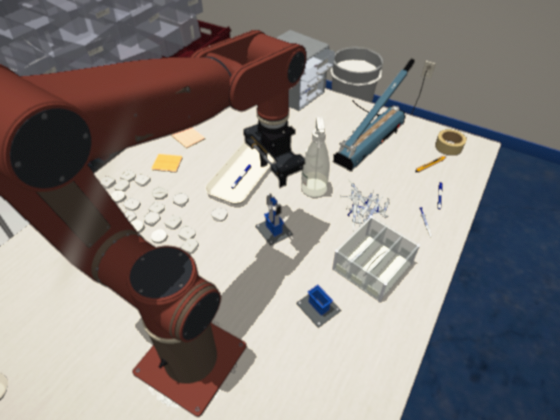

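View pics/w18.png

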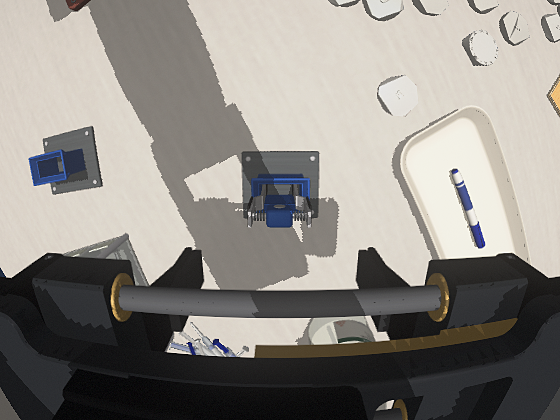

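```bash
python3 - <<'E'
from h import *
m=r.camera_model("wrist")
g=lambda u,v,z: onz("wrist",((u+.5)/3.5-.5+210,(v+.5)/3.5-.5+130),z,m)
for n,z,pp in [("head",.144,[(198,265),(290,265),(290,340),(198,340)]),("plate",.006,[(110,75),(382,75),(377,308),(117,308)])]:
    print(n,np.mean([g(*q,z) for q in pp],0))
P=[onz("wrist",q,.0095,m) for q in ((454,169),(481,248))]; print("marker",np.mean(P,0),np.linalg.norm(P[1]-P[0]),"tray ~.674 .258")
r.hand_in()
E
```

```text
head [0.4618 0.0359 0.144 ]
plate [0.4639 0.0355 0.006 ]
marker [0.6156 0.2566 0.0095] 0.13478600675797384 tray ~.674 .258
the job is handed in; nothing more can be done
```

I took the tongs from the farther stand and gripped the marker with them in the outer pocket. I lifted it clear of the rack, carried it round the near side of the sprayer and laid it in the tray. Then I put the tongs back in their stand, released them, backed the gripper off upwards and handed in at about 22.8 s. The hand-in gave no verdict.

- **Marker:** in the last wrist image it lies flat on the tray floor at (0.616, 0.257), about 59 mm along and 2 mm across from the tray's centre. Its measured length was 135 mm against the true 131 mm.
- **Tongs:** they stand upright and free in the well, with the head over the stand's centre to about 2 mm.
- **Other objects:** the wrist image taken right after the lift showed the tweezers and syringe still in their pockets. The sprayer stands where it was in the last scene image.
- **Disagreements:** the top and wrist cameras differed by up to 3 mm on the stand and 4 mm on the marker; I used the wrist values. When squeezed on the marker the gripper read 34.6 mm, where about 39 mm was expected. The marker still held level through the lift and carry.

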